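Set the bench drill's speed and hold the quill at depth

TASK

Set up the bench drill for the next hole: turn the speed dial on top of its head to mark 6, then pull the feed lever down until the depth scale reads 20 mm and keep it held there against its return spring, so that I can set the depth-stop nuts - your program finishes while your fingers are still holding the lever at 20 mm. On the way down do not run the bit into the wooden backing board, and do not disturb the oil bottle, spanner and screwdriver lying about.

Things in the scene. Friction and masses are not known exactly. Their poses are not given: they have to be found in the camera images.
- drill_press: Grey bench drill, bolted down. Origin on the bench under the spindle; z up, -x its front, +x its back, -y the operator's right. Foot plate x -90 to 210 mm, 160 mm wide; head a box x -50 to 155, y -50 to 50, 185 to 290 mm above the bench; column (38 mm thick) at x 130; motor drum (radius 49) at x 205, top 327 mm. Its front faces -y of the world, give or take 0.55 rad.
- dial_grip (a point): Speed dial on top of the head, on the spindle axis: black round skirt (42 mm diameter, top 5 mm above the head) with an upright bar grip 40 mm long, 13 mm wide, top 33 mm above the head. This point is on the vertical turning axis, 25 mm above the head's top. Its x axis runs along the bar to the end with the white pointer line; z is up.
- speed_dial (a joint): Dial angle, rad: 0 with the pointer on mark 0, growing clockwise seen from above, stop at 5.236 (mark 10). Starts between marks 1.5 and 4.5. Stays where it is left (friction 0.035 N m), no clicks.
- speed_mark_6 (a point): Outer end of mark 6 of the speed scale, 31 mm from the dial's axis. White marks 0 to 10, without numerals, on the grey plate round the dial, 30 degrees apart clockwise; 0, 5 and 10 are longer and thicker. Mark 5 points to the machine's back (+x), the gap in the scale to its front. Mark 6 is the first one clockwise after 5; there joint speed_dial = 3.142.
- lever_ball (a point): Centre of the black ball knob, 30 mm diameter, on the end of the feed lever (steel rod 10 mm thick) at the right of the head. At rest 103 mm in front of the spindle axis, 321 mm above the bench. It moves on a circle of radius 150 mm about lever_pivot in an upright plane parallel to the machine's x-z plane, 85 mm to its right. Can be pinched from above or pushed down.
- lever_pivot (a point): Middle of the lever's hub, in the ball's plane of motion: machine x +20, y -85, z +235 mm. The shaft runs along the machine's y axis. Axes as drill_press.
- feed_lever (a joint): Lever angle, rad: 0 at rest (pointing to the front, 35 degrees above level), growing as the ball goes down, stop at 1.364. Geared to the quill: 22 mm per rad. At depth 20 mm it is 0.909, 17 degrees below level: ball 143 mm in front of the pivot and 44 mm below it, 191 mm above the bench. A spring returns it: about 5 N down at the ball to start, 9 N at 20 mm; let go, it swings back to 0.
- quill (a joint): Depth of quill, chuck and bit below rest, m, 0 to 0.030, growing downward; the depth scale reads the same in mm. The scale is a bright plate on the right cheek of the head, in front of the hub: dark marks every 5 mm downward from 0 to 30, the tens longer; a small white pointer on the depth rod moves down along it.
- bit_tip (a point): Tip of the drill bit (6 mm diameter) on the spindle axis. At rest 26 mm above the wooden backing board (110 x 85 mm, top 46 mm above the bench): it meets the board at depth 26 mm.
- oil_bottle_mid (a point): Plain grey oil bottle with black cap, 54 mm diameter, 135 mm tall, standing to the right of the drill; point at its centre, half-way up. Leave alone.
- spanner_grip (a point): Steel spanner, 170 mm long, lying flat on the bench in front of the drill, beyond the screwdriver; point on its shank. Leave alone.
- screwdriver_grip (a point): Screwdriver, 190 mm long, black handle, lying on the bench close in front of the drill's foot; point on its handle. Leave alone.

How it is judged:
By the outcome, as a careful person would: the job done as asked, in the order asked, and still so for the second after the job is handed in, while the arm keeps its last pose, push and grip.
It also fails if it takes over 64 s, if anything falls off the work surface, if the arm or the gripper's body presses on something with over 40 N, if the wrist force passes 120 N, or if a joint passes its speed limit or range.

ROBOT

A 6-joint arm with a two-finger parallel gripper is mounted at the origin on the work surface. World frame = base frame: x ahead of the robot, y to its left, z up, the work surface at z = 0. Lengths are in mm, angles in rad, forces in N, time in s.
With the tool pointing down it reaches from about 350 to 875 mm from the base axis. Payload 4.2 kg.
Tool frame: the origin (TCP) lies at the very end of the fingers, on their centre line; the grasp point (between the pads) lies 19 mm behind it; z points along the fingers, y is the direction in which the jaws open and shut (so a half turn about z gives the same grasp; the last joint's range is limited). The gripper opens to 85 mm and grips with 20 to 120 N. Pads are 22 mm wide; open, the fingers measure 114 mm over their backs; the gripper's body (76 mm by 85 mm) begins 54 mm behind the grasp point. The pads swing forward as they close: fully open they stand 13 mm farther back than shut.
Start: joints at [1.479, 0.385, 0.008, 0, -1.194, -0.259], TCP at [214.748, 586.926, 231.312] pointing down, gripper open.
Joint ranges: [-3.14, 3.14], [-1.21, 2.06], [-1.07, 1.41], [-3.16, 2.05], [-2.99, -0.16], [-3.1, 3.1]. Speed limits (rad/s): [2.79, 2.79, 3.14, 3.14, 3.14, 3.14].

INTERFACE

Orientations are given as a unit quaternion [x, y, z, w].
In Python, from bench import read_state, get_image, camera_params, job_done gives the robot as it stands.
- The arm moves only by the tool send_rows, never from a script. Its arguments are lists of equal length, an entry for each row: "translation": the shift along the tool's x, y, z in m, a list of three; "yaw": the turn about the tool's z in degrees; "fingers": the closure in counts, from 0 (fully open) to 255 (shut). A call has 1 to 12 rows; each row is the pose to reach, as a shift and turn from the pose measured when the call began, along the tool's axes at that moment; what a row does not reach only later rows make up. A row lasts 1/10 s, in which the tool goes at most 50 mm and 8.59 degrees, less where a joint would pass 70% of its speed; a pose out of reach is approached as far as the arm can. A call with a gripper value outside its range is refused whole. The fingers move at their own pace and stop on an object; the grip force is fixed at half the most. Time passes only in rows, so rows that repeat a pose let the fingers close. It gives the time, the measured TCP pose, the force and the opening at its end, in the units of the state.
- read_state(): the state, without advancing time (a new reading comes with each control period).
- get_image(name): name is "scene" or "top" or "wrist"; returns the picture (420x560x3 uint8, blue, green, red); there is no depth.
- camera_params(name): a dict with "mtx" (3x3 intrinsics, pixels), "rvec" (rotation vector, rad) and "tvec" (3), from world to camera coordinates, as OpenCV has them; the wrist camera has in their place "tool_from_camera" (4x4, takes a point from camera to tool coordinates, whose origin is the TCP and whose axes are the flange's). Camera axes: x right, y down, z forward; pixel columns grow to the right and rows downward; lengths in mm; the calibration is good to about 2 mm. A picture is of the moment at which its call begins: read the wrist's pose just before it. camera_params takes no time and is no camera call.
- job_done(): hands the job in, once; it reports no verdict.
The state is a dict: "clock": time; "joints": joint angles; "joint_vel": joint speeds; "joint_efforts": joint torques, N m; "position": TCP position; "ee_rot": TCP orientation; "contact_force": force on the tool from outside, world axes, zero at the start; "wrist_torque": the same for the moment, N m; "gripper_width": finger opening in mm.
Only numpy, scipy, OpenCV 4.12 (cv2) and the standard library are available. Lean on these libraries where they do the work, as an engineer would, in place of code of your own. Each camera call takes 0.05 s, during which the arm holds its last target.

## Working session

There is one attempt and no reset: what is moved stays moved. The work goes in short steps, Python scripts to look and compute and a tool call to move; the robot and the scene stay as the last step left them, time stands still between calls to the robot, and variables do not carry over. Pictures are saved under pics/ and viewed, and the job is handed in when it is done.

Besides the shell and the picture viewer there is one more tool, called after "Request:" in YAML: its name, and indented under it one key for each argument. send_rows: Moves the arm, as the interface text tells. Its arguments: {"type":"object","properties":{"translation":{"type":"array","items":{"type":"array","items":{"type":"number"}}},"yaw":{"type":"array","items":{"type":"number"}},"fingers":{"type":"array","items":{"type":"number"}}},"required":["translation","yaw","fingers"]}

```bash
ls; mkdir -p pics
python3 - <<'E'
from bench import *
import cv2
s=read_state(); print(s)
for n in ("scene","top","wrist"):
    im=get_image(n); cv2.imwrite(f"pics/{n}0.png",im); print(n,camera_params(n))
E
```

```text
pics
{'clock': 0.0, 'joints': array([ 1.47859935e+00,  3.85562192e-01,  6.59007350e-03, -5.03758075e-04,
       -1.19398568e+00, -2.58589342e-01]), 'joint_vel': array([ 0.00018433, -0.00073579, -0.00155227, -0.00091183, -0.00103134,
        0.00053299]), 'joint_efforts': array([ 6.99020711e-05, -3.92286122e+01,  1.88390923e+01,  4.18574363e+00,
       -4.76931775e-03,  3.93904344e-06]), 'position': array([214.55793409, 586.38263617, 230.20348109]), 'ee_rot': array([ 9.84641188e-01, -1.74586678e-01, -1.43488545e-04,  1.09645154e-03]), 'contact_force': array([-0.31960029, -0.34508948, -0.54633271]), 'wrist_torque': array([-0.01801241, -0.02171794, -0.0174661 ]), 'gripper_width': 85.31895358115464}
scene {'mtx': array([[486.70013515,   0.        , 273.98209147],
       [  0.        , 486.70013515, 213.73246694],
       [  0.        ,   0.        ,   1.        ]]), 'rvec': array([ 1.30768028,  2.32225088, -0.83755326]), 'tvec': array([ 238.06188904, -349.53232571, 1440.54328453])}
top {'mtx': array([[478.70389762,   0.        , 286.38445682],
       [  0.        , 478.70389762, 216.83345969],
       [  0.        ,   0.        ,   1.        ]]), 'rvec': array([ 2.15242056, -2.13695286,  0.16063864]), 'tvec': array([ 76.65954872, 652.15949514, 987.51524415])}
wrist {'mtx': array([[358.99258211,   0.        , 276.20138599],
       [  0.        , 358.99258211, 208.34503879],
       [  0.        ,   0.        ,   1.        ]]), 'tool_from_camera': array([[-9.09697667e-04, -9.45101612e-01, -3.26775329e-01,
         8.49455209e+01],
       [ 9.99999556e-01, -9.39976653e-04, -6.52552742e-05,
        -4.85141882e-01],
       [-2.45488315e-04, -3.26775243e-01,  9.45102047e-01,
        -1.43099652e+02],
       [ 0.00000000e+00,  0.00000000e+00,  0.00000000e+00,
         1.00000000e+00]])}
```

View pics/scene0.png

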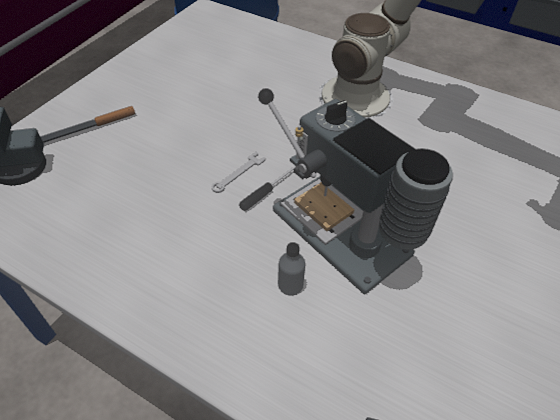

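View pics/top0.png

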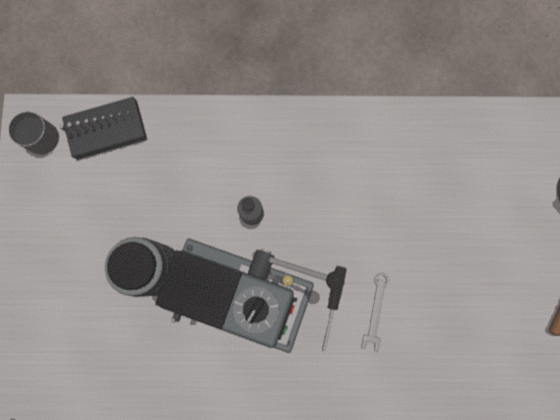

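View pics/wrist0.png

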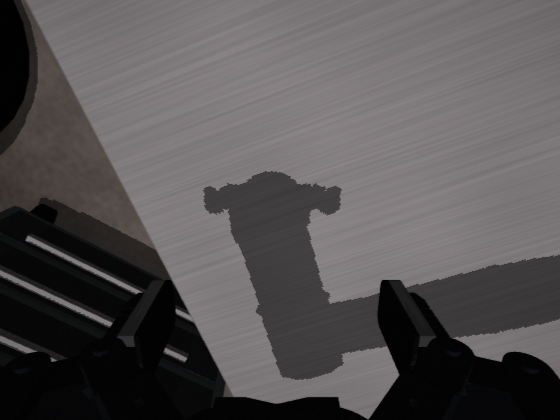

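```bash
cat > h.py <<'E'
import numpy as np, cv2
from bench import *
def cam(n):
    p=camera_params(n); R=cv2.Rodrigues(np.array(p['rvec'],float))[0]; return p['mtx'],R,np.array(p['tvec'],float).ravel()
def ray(n,uv):
    K,R,t=cam(n); d=R.T@np.linalg.inv(K)@np.array([uv[0],uv[1],1.]); return -R.T@t,d
def onz(n,uv,z):
    c,d=ray(n,uv); return c+d*(z-c[2])/d[2]
def proj(n,P):
    K,R,t=cam(n); q=K@(R@np.asarray(P,float)+t); return q[:2]/q[2]
E
python3 - <<'E'
from h import *
im=cv2.imread('pics/top0.png'); s=cv2.imread('pics/scene0.png')
cv2.imwrite('pics/topc.png',cv2.resize(im[260:360,210:350],None,fx=5.7,fy=5.7,interpolation=cv2.INTER_CUBIC))
cv2.imwrite('pics/scc.png',cv2.resize(s[80:220,240:400],None,fx=4.2,fy=4.2,interpolation=cv2.INTER_CUBIC))
print(onz('top',(256,309),290),onz('top',(335,280),321),onz('top',(134,266),327))
print('cams',ray('top',(0,0))[0],ray('scene',(0,0))[0])
E
```

```text
[465.2875103  129.24999713 290.        ] [511.85958657   5.04152031 321.        ] [531.06443343 317.31376467 327.        ]
cams [ 498.27650577   81.83319081 1073.03257342] [1151.25558145  402.52862478  875.552715  ]
```

```bash
ls pics
```

```text
scc.png
scene0.png
top0.png
topc.png
wrist0.png
```

View pics/topc.png

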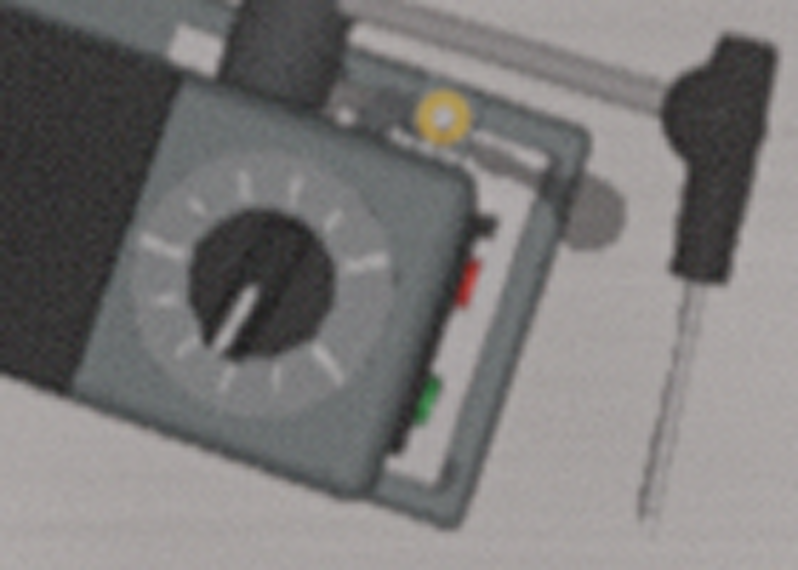

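View pics/scc.png

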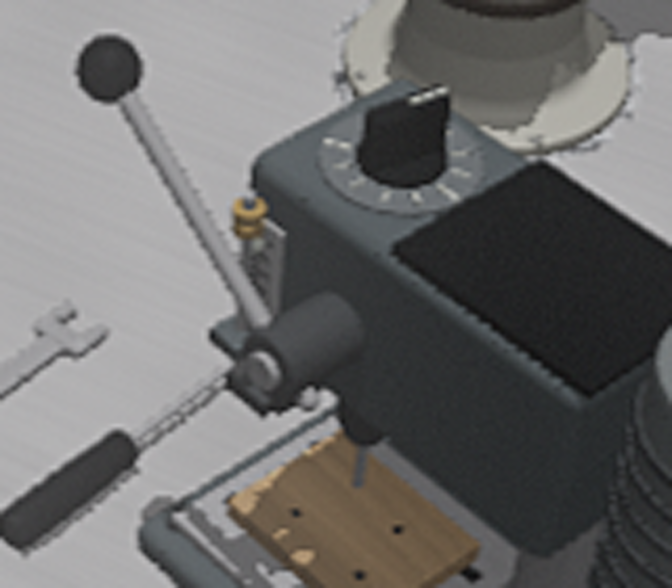

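Run:
```python
from h import *
from scipy.optimize import least_squares
im=cv2.imread('pics/top0.png'); s=cv2.imread('pics/scene0.png')
# ball in scene: dark blob near (266,96)
g=cv2.cvtColor(s,cv2.COLOR_BGR2GRAY); m=(g[80:112,250:282]<90).astype(np.uint8)
n,l,st,c=cv2.connectedComponentsWithStats(m); i=1+np.argmax(st[1:,4]); print('ball scene',c[i]+[250,80],st[i])
bs=c[i]+[250,80]
c1,d1=ray('scene',bs); c2,d2=ray('top',(335.8,279.8))
A=np.stack([d1,-d2],1); t=np.linalg.lstsq(A,c2-c1,rcond=None)[0]
print('tri',c1+d1*t[0],c2+d2*t[1], 'scene at z321',onz('scene',bs,321))
# motor top: dark disc
g2=cv2.cvtColor(im,cv2.COLOR_BGR2GRAY)
m=(g2[230:305,100:160]<45).astype(np.uint8); n,l,st,c=cv2.connectedComponentsWithStats(m); i=1+np.argmax(st[1:,4]); print('motor dark',c[i]+[100,230],st[i], onz('top',c[i]+[100,230],327))
# plate marks: bright on plate
crop=im[285:335,230:282]; hsv=cv2.cvtColor(crop,cv2.COLOR_BGR2HSV)
m=((g2[285:335,230:282]>150)).astype(np.uint8); n,l,st,c=cv2.connectedComponentsWithStats(m)
for k in range(1,n): print(st[k],c[k]+[230,285],onz('top',c[k]+[230,285],290)[:2])
# dial skirt dark disc
m=(g2[285:335,230:282]<60).astype(np.uint8);n,l,st,c=cv2.connectedComponentsWithStats(m); i=1+np.argmax(st[1:,4]); print('dial dark',c[i]+[230,285],st[i],onz('top',c[i]+[230,285],295))
```

```text
ball scene [265.46486486  95.97837838] [  8   9  16  15 185]
tri [510.81537526   6.42036512 320.84885229] [512.17479024   3.80752829 321.14512251] scene at z321 [510.98988472   6.52829813 321.        ]
motor dark [148.45833333 273.875     ] [35 23 21 36 72] [519.09331364 294.29307684 327.        ]
[31  7  1  2  2] [261.  292.5] [491.54139464 121.60497524]
[14 11  1  1  1] [244. 296.] [485.76825737 148.95322479]
[37 13  2  2  2] [267.5 298.5] [482.05868211 110.98078852]
[ 5 16  7  4 10] [237.7 302.8] [474.89236569 158.87902767]
[41 20  7  2 10] [274.3 305.6] [470.87156974  99.89317875]
[ 8 27  2  1  2] [238.5 312. ] [460.35523632 157.27233081]
[21 27  3  4  4] [252.  313.5] [458.14340671 135.55322275]
[19 33  1  2  2] [249.  318.5] [450.24478346 140.22161989]
[35 36  5  6 13] [267.         323.15384615] [443.14725739 111.27773143]
[28 40  1  1  1] [258. 325.] [440.15664358 125.63612266]
[ 0 49  1  1  1] [230. 334.] [425.80365356 170.07483482]
dial dark [255.43781095 308.63432836] [ 14  12  24  26 402] [466.065874   129.85461601 295.        ]
```

Request:
send_rows:
  translation:
    - [0,0,-0.04]
    - [0,0,-0.085]
    - [0.01,0.01,-0.13]
    - [0.04,0.035,-0.17]
    - [0.07,0.06,-0.19]
    - [0.1,0.087,-0.2]
    - [0.13,0.113,-0.2]
    - [0.16,0.14,-0.2]
    - [0.19,0.166,-0.2]
    - [0.22,0.192,-0.2]
    - [0.25,0.218,-0.2]
    - [0.28,0.244,-0.2]
  yaw: [0,0,0,0,0,0,0,0,0,0,0,0]
  fingers: [0,0,0,0,0,0,0,0,0,0,0,0]

```text
clock: 1.35
position: [394.1, 259.8, 430.8]
ee_rot: [0.985, -0.174, -0.0, 0.001]
contact_force: [0.6, 0.0, 0.5]
gripper_width: 85.6
```

Request:
send_rows:
  translation:
    - [0.028,0.025,0]
    - [0.056,0.05,0]
    - [0.084,0.074,0]
    - [0.111,0.098,0]
    - [0.111,0.098,0]
    - [0.111,0.098,0]
  yaw: [3,6,9,11,11,11]
  fingers: [0,0,0,0,0,0]

```text
clock: 1.95
position: [464.7, 129.0, 430.6]
ee_rot: [0.963, -0.269, -0.001, 0.001]
contact_force: [-0.5, 0.0, 0.9]
gripper_width: 85.2
```

```bash
cat >> h.py <<'E'
from scipy.spatial.transform import Rotation as Ro
def wcam(s):
    T=np.array(camera_params('wrist')['tool_from_camera']); W=np.eye(4); W[:3,:3]=Ro.from_quat(s['ee_rot']).as_matrix(); W[:3,3]=s['position']
    return W@T, camera_params('wrist')['mtx']
def wonz(s,uv,z):
    T,K=wcam(s); d=T[:3,:3]@np.linalg.inv(K)@np.array([uv[0],uv[1],1.]); c=T[:3,3]; return c+d*(z-c[2])/d[2]
def wproj(s,P):
    T,K=wcam(s); q=K@(T[:3,:3].T@(np.asarray(P,float)-T[:3,3])); return q[:2]/q[2]
E
python3 - <<'E'
from h import *
import pickle
s=read_state(); im=get_image('wrist'); cv2.imwrite('pics/w1.png',im); pickle.dump(s,open('s1.pkl','wb'))
print(s['joints'],s['position'],s['ee_rot'],wproj(s,[465.3,130,290]))
E
```

```text
[ 6.08877194e-01  5.99629557e-02  6.87237262e-02  5.03258240e-04
 -1.58176029e+00  4.17625368e-01] [464.698639   129.01902119 430.56116299] [ 9.63194753e-01 -2.68802142e-01 -5.06918800e-04  1.00988109e-03] [275.15849239 193.10335333]
```

View pics/w1.png

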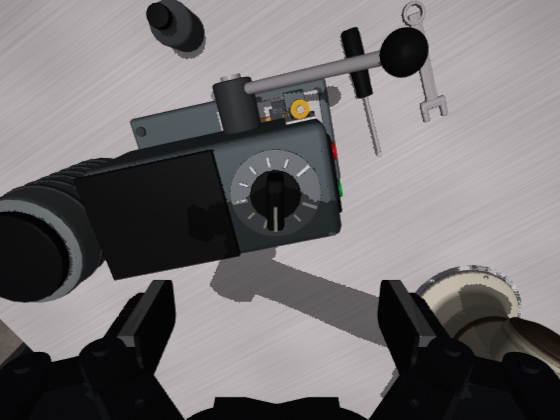

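Run:
```python
from h import *
import pickle
s=pickle.load(open('s1.pkl','rb')); im=cv2.imread('pics/w1.png')
cv2.imwrite('pics/w1c.png',cv2.resize(im[140:245,215:335],None,fx=5.5,fy=5.5,interpolation=cv2.INTER_CUBIC))
g=cv2.cvtColor(im,cv2.COLOR_BGR2GRAY).astype(np.uint8)
x0,y0=222,140; c=g[y0:240,x0:325]
bg=cv2.medianBlur(c,15); m=((c.astype(int)-bg)>25).astype(np.uint8)
n,l,st,ce=cv2.connectedComponentsWithStats(m)
for k in range(1,n):
    if st[k,4]>4:
        p=ce[k]+[x0,y0]; w=wonz(s,p,290)[:2]; print(st[k,2:],p.round(1),w.round(1))
```

```text
[ 5 10 27] [267.9 162.2] [490.3 121.6]
[ 5  9 23] [285.7 162.9] [482.5 109.7]
[14 13 54] [303.  170.2] [470.1 100.8]
[ 7  9 24] [252.  169.8] [491.7 135.7]
[10  4 21] [243.2 184.5] [485.1 148.5]
[4 5 7] [302.1 190.9] [455.4 110. ]
[ 8  5 24] [243.8 200.7] [473.2 155.6]
[ 7  5 20] [234.6 202.4] [476. 163.]
[15  7 47] [309.2 205. ] [441.7 111.1]
[  5  25 110] [275.2 218.2] [446.4 141.5]
[ 7  6 18] [250.9 215.3] [459.3 157.6]
[ 7  7 23] [297.1 217.7] [437.2 125.4]
[ 4 11 26] [264.8 222.8] [447.4 151.1]
[4 4 7] [285.4 218.3] [441.9 134.1]
[12  2 15] [317.1 238.7] [411.5 120.4]
```

View pics/w1c.png

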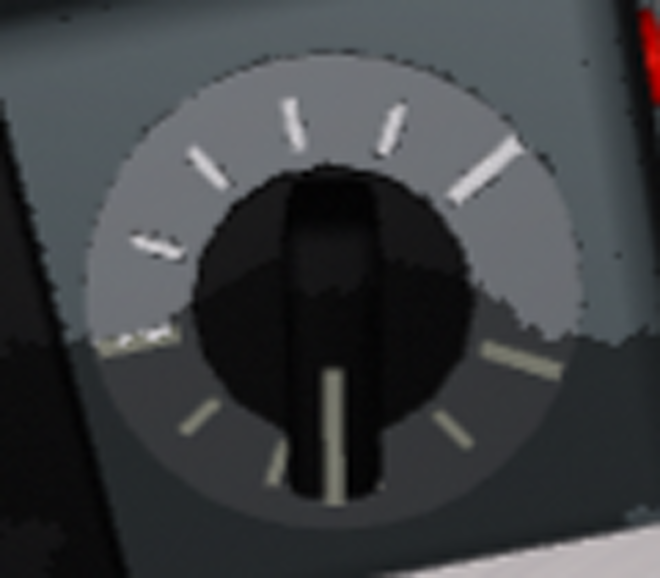

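Run:
```python
from h import *
import pickle
s=pickle.load(open('s1.pkl','rb'))
a=wonz(s,(275.4,207.3),323);b=wonz(s,(275.7,231.5),323);print(a,b,np.degrees(np.arctan2(*(b-a)[[1,0]])),np.linalg.norm(b-a))
R=Ro.from_quat(s['ee_rot']).as_matrix();print(R, np.degrees(np.arctan2(R[1,0],R[0,0])))
```

```text
[464.30507903 130.38266997 323.        ] [447.66531336 140.22658681 323.        ] 149.3918708064338 19.33350718344245
[[ 8.55490303e-01 -5.17816601e-01 -1.51943946e-03]
 [-5.17818649e-01 -8.55488778e-01 -1.67290262e-03]
 [-4.33606655e-04  2.21794606e-03 -9.99997446e-01]] -31.18604743512255
```

Request:
send_rows:
  translation:
    - [-0.001,-0.001,0.03]
    - [-0.001,-0.001,0.07]
    - [-0.001,-0.001,0.105]
    - [-0.001,-0.001,0.125]
    - [-0.001,-0.001,0.131]
    - [-0.001,-0.001,0.131]
    - [-0.001,-0.001,0.131]
    - [-0.001,-0.001,0.131]
  yaw: [-0.6,-0.6,-0.6,-0.6,-0.6,-0.6,-0.6,-0.6]
  fingers: [0,0,0,0,0,0,0,0]

```text
clock: 2.8
position: [464.6, 131.4, 301.2]
ee_rot: [0.965, -0.263, 0.001, -0.0]
contact_force: [0.2, -0.6, 0.9]
gripper_width: 85.5
```

Run:
```python
from h import *
im=get_image('scene'); cv2.imwrite('pics/s2.png',cv2.resize(im[20:220,240:440],None,fx=3,fy=3)); cv2.imwrite('pics/w2.png',get_image('wrist'))
```

```text
(no output)
```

View pics/s2.png

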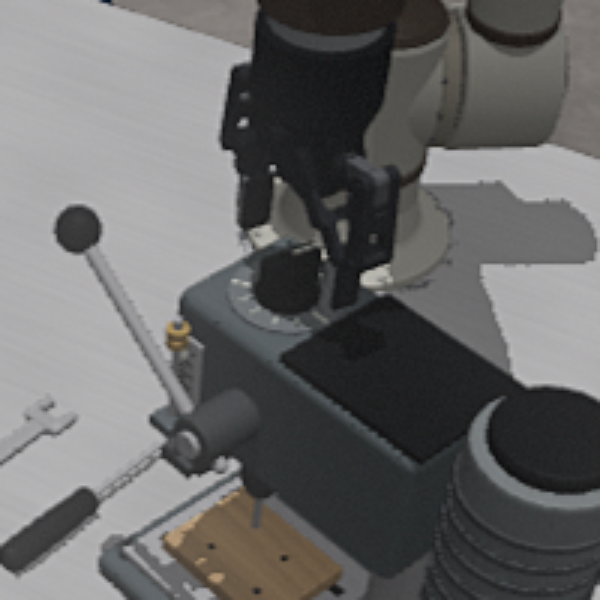

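View pics/w2.png

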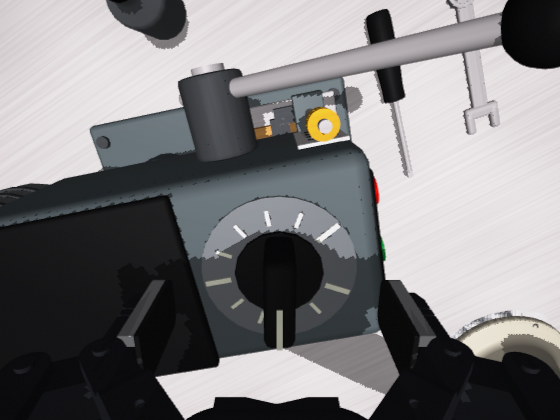

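Request:
send_rows:
  translation:
    - [0,0,0]
    - [0,0,0]
    - [0,0,0]
    - [0,0,0]
    - [0,0,0]
    - [0,0,0]
    - [0,0,0]
    - [0,0,0]
    - [0,0,0]
    - [0,0,0]
  yaw: [0,0,0,0,0,0,0,0,0,0]
  fingers: [80,160,255,255,255,255,255,255,255,255]

```text
clock: 3.9
position: [464.0, 130.5, 301.0]
ee_rot: [0.965, -0.263, 0.0, 0.001]
contact_force: [-3.0, -4.2, 3.5]
gripper_width: 12.0
```

Run:
```python
from h import *
s=read_state();R=Ro.from_quat(s['ee_rot']).as_matrix();print(s['position'],s['gripper_width'],s['contact_force'],s['wrist_torque'],np.degrees(np.arctan2(R[1,0],R[0,0])))
```

```text
[463.95869201 130.45232372 300.96963646] 11.962471277816153 [-3.01717681 -4.24255273  3.49732263] [-1.23456394  0.8464794  -0.0147214 ] -30.49950918376847
```

Request:
send_rows:
  translation:
    - [0,0,0]
    - [0,0,0]
    - [0,0,0]
    - [0,0,0]
    - [0,0,0]
    - [0,0,0]
    - [0,0,0]
    - [0,0,0]
    - [0,0,0]
    - [0,0,0]
    - [0,0,0]
    - [0,0,0]
  yaw: [4,10,17,24,31,38,45,52,59,66,70,70]
  fingers: [255,255,255,255,255,255,255,255,255,255,255,255]

```text
clock: 5.1
position: [464.6, 130.6, 301.0]
ee_rot: [-0.639, 0.769, -0.001, -0.0]
contact_force: [1.0, -2.8, 1.3]
gripper_width: 11.6
```

```bash
cat > st.py <<'E'
from h import *
s=read_state();R=Ro.from_quat(s['ee_rot']).as_matrix();print(s['clock'],s['position'].round(1),s['gripper_width'],s['contact_force'].round(1),s['wrist_torque'].round(2),np.degrees(np.arctan2(R[1,0],R[0,0])),s['joints'].round(2)); print(R.round(4))
E
python3 st.py
```

```text
5.1 [464.6 130.6 301. ] 11.646541361936094 [ 1.  -2.8  1.3] [-0.77 -0.21 -0.01] -100.49680220489041 [ 0.61  0.09 -0.21  0.   -1.27 -0.8 ]
[[-0.1822 -0.9833  0.0011]
 [-0.9833  0.1822 -0.0014]
 [ 0.0012 -0.0013 -1.    ]]
```

Remaining: −100.5 → −139.1, i.e. 38.6°.

Request:
send_rows:
  translation:
    - [0,0,0]
    - [0,0,0]
    - [0,0,0]
    - [0,0,0]
    - [0,0,0]
    - [0,0,0]
    - [0,0,0]
    - [0,0,0]
    - [0,0,0]
  yaw: [4,10,17,24,31,36,38.6,38.6,38.6]
  fingers: [255,255,255,255,255,255,255,255,255]

```text
clock: 6.0
position: [464.9, 130.4, 301.0]
ee_rot: [-0.35, 0.937, -0.001, 0.0]
contact_force: [1.3, -2.6, 1.4]
gripper_width: 11.7
```

```bash
python3 st.py
```

```text
6.0 [464.9 130.4 301. ] 11.698042014703413 [ 1.3 -2.6  1.4] [-1.18 -0.36 -0.05] -139.00272177683408 [ 0.61  0.09 -0.21  0.   -1.27 -1.47]
[[-7.547e-01 -6.560e-01  1.700e-03]
 [-6.560e-01  7.547e-01 -1.800e-03]
 [-1.000e-04 -2.400e-03 -1.000e+00]]
```

Release, rise, and look.

Request:
send_rows:
  translation:
    - [0,0,0]
    - [0,0,0]
    - [0,0,0]
    - [0,0,0]
    - [0,0,0]
    - [0,0,-0.03]
    - [0,0,-0.07]
    - [0,0,-0.11]
    - [0,0,-0.13]
    - [0,0,-0.13]
    - [0,0,-0.13]
  yaw: [0,0,0,0,0,0,0,0,0,0,0]
  fingers: [180,120,60,0,0,0,0,0,0,0,0]

```text
clock: 7.1
position: [464.4, 130.9, 430.5]
ee_rot: [-0.35, 0.937, -0.001, 0.0]
contact_force: [-0.7, -0.2, -0.1]
gripper_width: 85.2
```

```bash
python3 st.py
python3 - <<'E'
from h import *
import pickle
s=read_state(); im=get_image('wrist'); cv2.imwrite('pics/w3.png',im); pickle.dump(s,open('s3.pkl','wb'))
c=wproj(s,[464.4,130.5,290]); print(c)
u,v=int(c[0]),int(c[1]); cv2.imwrite('pics/w3c.png',cv2.resize(im[v-55:v+55,u-60:u+60],None,fx=5,fy=5,interpolation=cv2.INTER_CUBIC)); print(u-60,v-55)
E
```

```text
7.1 [464.4 130.9 430.5] 85.20952657700941 [-0.7 -0.2 -0.1] [-0.02  0.01 -0.03] -138.99618139060044 [ 0.61  0.06  0.07  0.   -1.58 -1.47]
[[-7.547e-01 -6.561e-01  1.100e-03]
 [-6.561e-01  7.547e-01 -1.100e-03]
 [-1.000e-04 -1.600e-03 -1.000e+00]]
[276.68780049 191.47167547]
216 136
```

View pics/w3c.png

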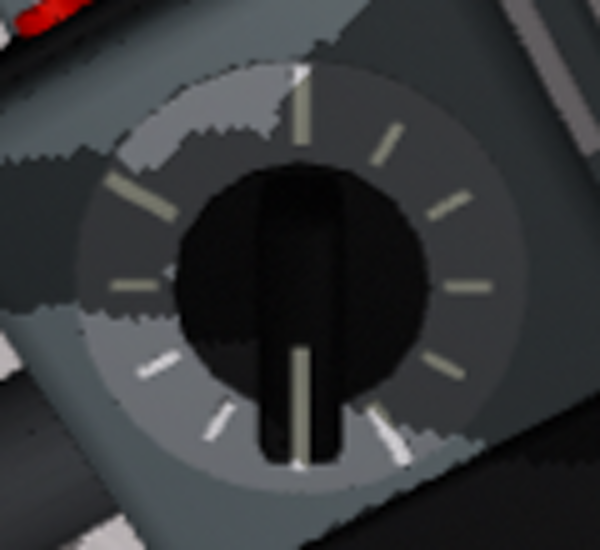

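Request:
send_rows:
  translation:
    - [0.01,-0.026,0]
    - [0.02,-0.055,0]
    - [0.032,-0.085,0]
    - [0.042,-0.112,0]
    - [0.047,-0.125,0]
    - [0.047,-0.125,0]
    - [0.047,-0.125,0]
  yaw: [-6,-13,-20,-26,-29.9,-29.9,-29.9]
  fingers: [0,0,0,0,0,0,0]

```text
clock: 7.85
position: [510.5, 5.5, 428.7]
ee_rot: [-0.579, 0.815, -0.0, -0.002]
contact_force: [-0.5, 0.3, 0.2]
gripper_width: 85.1
```

```bash
python3 st.py
python3 - <<'E'
from h import *
import pickle
s=read_state(); im=get_image('wrist'); cv2.imwrite('pics/w4.png',im); pickle.dump(s,open('s4.pkl','wb'))
c=wproj(s,[511,5.3,321]); print(c)
E
```

```text
7.85 [510.5   5.5 428.7] 85.05073500602929 [-0.5  0.3  0.2] [ 0.04  0.03 -0.02] -109.19319443504027 [ 0.33  0.11  0.12  0.   -1.58 -0.67]
[[-0.3288 -0.9444 -0.003 ]
 [-0.9444  0.3288 -0.0025]
 [ 0.0034  0.002  -1.    ]]
[276.05092056 205.22908772]
```

View pics/w4.png

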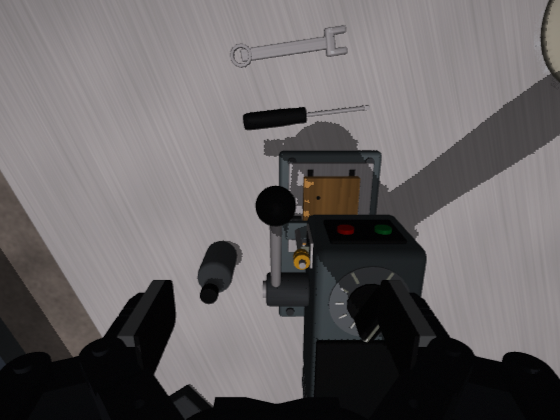

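Request:
send_rows:
  translation:
    - [0,0,0.03]
    - [0,0,0.07]
    - [0,0,0.105]
    - [0,0,0.122]
    - [0,0,0.128]
    - [0,0,0.128]
    - [0,0,0.128]
  yaw: [0,0,0,0,0,0,0]
  fingers: [0,0,0,0,0,0,0]

```text
clock: 8.6
position: [510.8, 6.0, 302.4]
ee_rot: [-0.58, 0.815, -0.001, -0.001]
contact_force: [0.9, -0.7, 1.1]
gripper_width: 85.3
```

```bash
python3 st.py
python3 - <<'E'
from h import *
im=get_image('scene'); cv2.imwrite('pics/s5.png',cv2.resize(im[20:220,200:400],None,fx=3,fy=3)); cv2.imwrite('pics/w5.png',get_image('wrist'))
E
```

```text
8.6 [510.8   6.  302.4] 85.28878601541594 [ 0.9 -0.7  1.1] [ 0.02 -0.03 -0.02] -109.09755524787715 [ 0.33  0.14 -0.15  0.   -1.28 -0.67]
[[-3.272e-01 -9.450e-01  2.000e-04]
 [-9.450e-01  3.272e-01 -2.200e-03]
 [ 2.000e-03 -9.000e-04 -1.000e+00]]
```

View pics/s5.png

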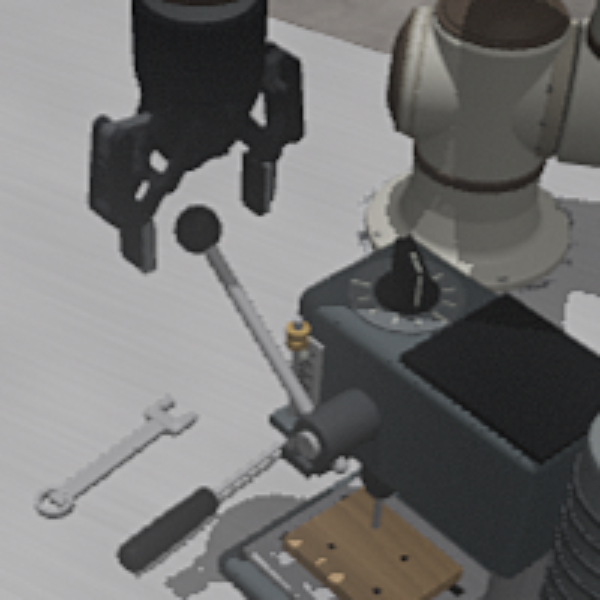

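View pics/w5.png

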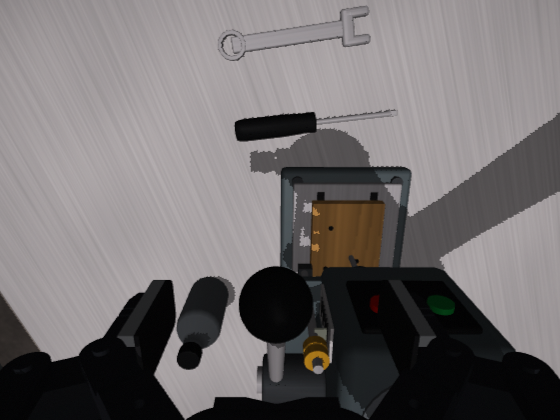

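Request:
send_rows:
  translation:
    - [0,0,0.002]
    - [0,0,0.002]
    - [0,0,0.002]
    - [0,0,0.002]
    - [0,0,0.002]
    - [0,0,0.002]
    - [0,0,0.002]
    - [0,0,0.002]
    - [0,0,0.002]
  yaw: [0,0,0,0,0,0,0,0,0]
  fingers: [60,120,180,255,255,255,255,255,255]

```text
clock: 9.6
position: [511.2, 5.7, 301.0]
ee_rot: [-0.58, 0.815, -0.001, 0.0]
contact_force: [0.9, -0.7, 2.7]
gripper_width: 27.2
```

```bash
python3 st.py
python3 - <<'E'
from h import *
import pickle
s=read_state(); im=get_image('scene'); cv2.imwrite('pics/s6.png',cv2.resize(im[20:220,200:400],None,fx=3,fy=3)); cv2.imwrite('pics/w6.png',get_image('wrist'))
pickle.dump(s,open('s6.pkl','wb'))
E
```

```text
9.6 [511.2   5.7 301. ] 27.182952879893644 [ 0.9 -0.7  2.7] [-0.37 -0.24 -0.02] -109.12165884877778 [ 0.33  0.14 -0.15  0.   -1.28 -0.67]
[[-0.3276 -0.9448  0.0016]
 [-0.9448  0.3276 -0.002 ]
 [ 0.0014 -0.0022 -1.    ]]
```

View pics/s6.png

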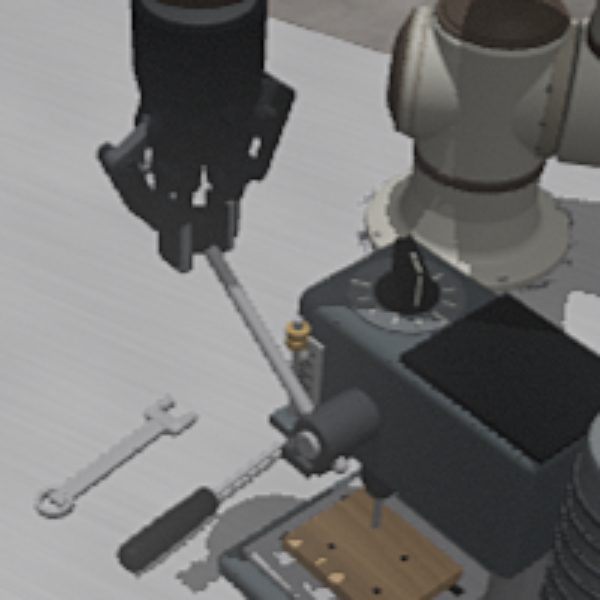

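View pics/w6.png

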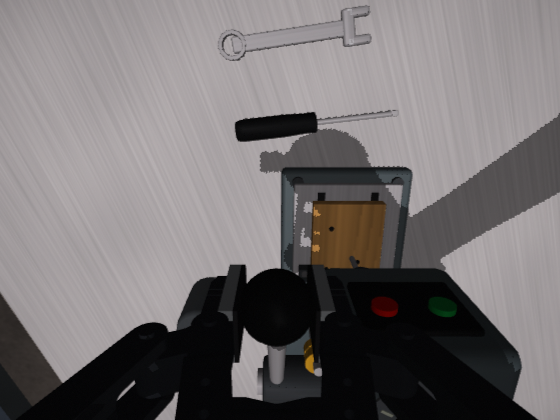

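Request:
send_rows:
  translation:
    - [0.0035,0,0.0055]
    - [0.007,0,0.011]
    - [0.0101,0,0.0168]
    - [0.0131,0,0.0227]
    - [0.0156,0,0.0287]
    - [0.0181,0,0.0347]
    - [0.0201,0,0.041]
    - [0.022,0,0.0472]
    - [0.0235,0,0.0536]
    - [0.0249,0,0.06]
    - [0.0249,0,0.06]
  yaw: [0,0,0,0,0,0,0,0,0,0,0]
  fingers: [255,255,255,255,255,255,255,255,255,255,255]

```text
clock: 10.8
position: [503.0, -17.9, 241.6]
ee_rot: [-0.58, 0.815, -0.001, 0.0]
contact_force: [-2.5, 0.5, 7.7]
gripper_width: 27.5
```

```bash
python3 st.py
python3 - <<'E'
from h import *
im=get_image('scene'); cv2.imwrite('pics/s7.png',cv2.resize(im[40:240,200:400],None,fx=3,fy=3))
E
```

```text
10.8 [503.  -17.9 241.6] 27.46187364907892 [-2.5  0.5  7.7] [0.33 0.57 0.1 ] -109.09813955500843 [ 0.29  0.17 -0.27  0.   -1.13 -0.62]
[[-0.3272 -0.945   0.0021]
 [-0.945   0.3272 -0.0018]
 [ 0.001  -0.0026 -1.    ]]
```

View pics/s7.png

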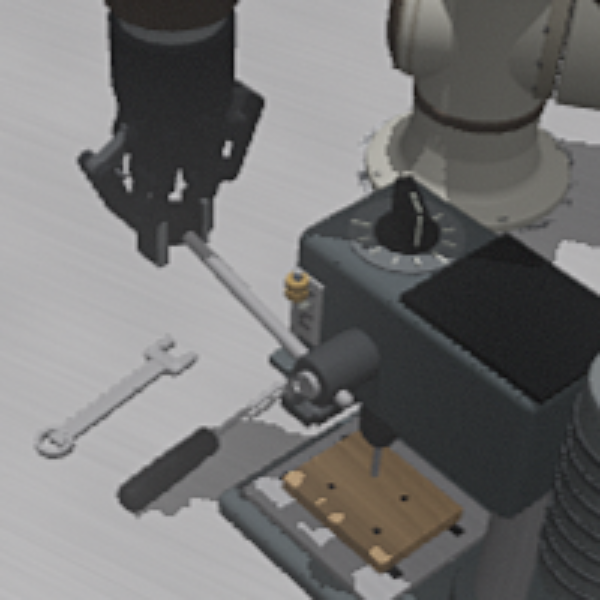

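Request:
send_rows:
  translation:
    - [0.001,0,0.0065]
    - [0.0017,0,0.013]
    - [0.0022,0,0.0195]
    - [0.0023,0,0.026]
    - [0.0022,0,0.0325]
    - [0.0017,0,0.0391]
    - [0.001,0,0.0456]
    - [0,0,0.0521]
    - [-0.0013,0,0.0585]
    - [-0.0028,0,0.065]
    - [-0.0044,0,0.0707]
    - [-0.0044,0,0.0707]
  yaw: [0,0,0,0,0,0,0,0,0,0,0,0]
  fingers: [255,255,255,255,255,255,255,255,255,255,255,255]

```text
clock: 12.05
position: [504.6, -13.6, 172.1]
ee_rot: [-0.58, 0.814, -0.001, 0.001]
contact_force: [-3.6, 0.4, 10.3]
gripper_width: 27.5
```

Request:
send_rows:
  translation:
    - [0,0,0]
    - [0,0,0]
    - [0,0,0]
  yaw: [0,0,0]
  fingers: [255,255,255]

```text
clock: 12.35
position: [504.4, -13.9, 173.5]
ee_rot: [-0.58, 0.814, -0.002, 0.001]
contact_force: [-3.1, -2.4, 10.8]
gripper_width: 27.2
```

```bash
python3 st.py
python3 - <<'E'
from h import *
im=get_image('scene'); cv2.imwrite('pics/s8full.png',im); cv2.imwrite('pics/s8.png',cv2.resize(im[80:240,220:380],None,fx=3.7,fy=3.7)); cv2.imwrite('pics/s8z.png',cv2.resize(im[115:175,275:335],None,fx=9,fy=9,interpolation=cv2.INTER_CUBIC))
cv2.imwrite('pics/w8.png',get_image('wrist')); cv2.imwrite('pics/t8.png',get_image('top'))
E
```

```text
12.35 [504.4 -13.9 173.5] 27.173958735025803 [-3.1 -2.4 10.8] [-0.21  0.73 -0.05] -109.06012368233438 [ 0.3   0.23 -0.37  0.   -0.96 -0.63]
[[-3.266e-01 -9.452e-01  3.200e-03]
 [-9.452e-01  3.266e-01 -2.000e-03]
 [ 9.000e-04 -3.600e-03 -1.000e+00]]
```

View pics/s8.png

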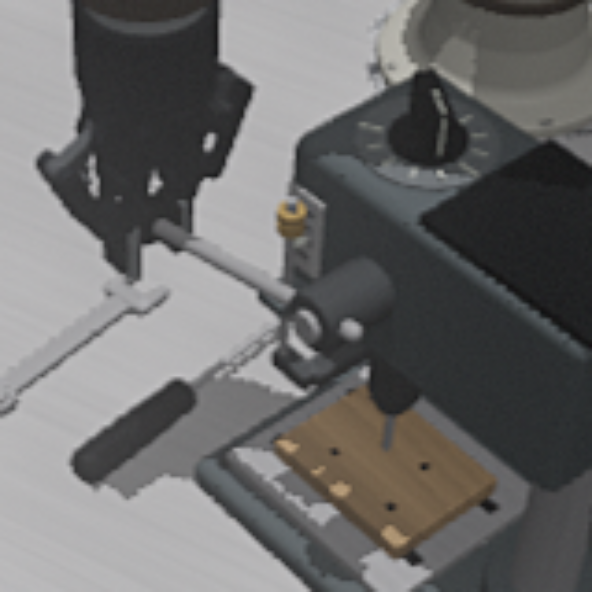

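View pics/s8z.png

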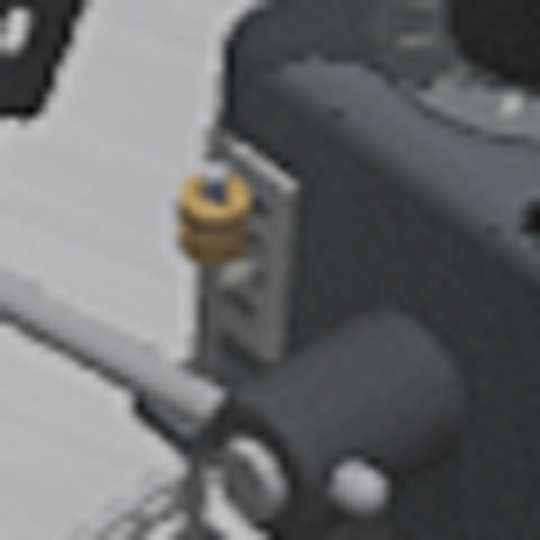

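View pics/w8.png

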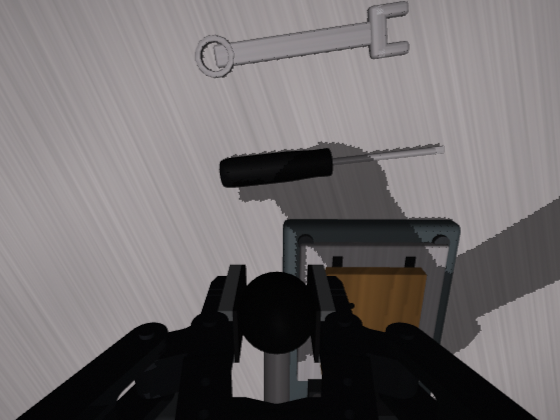

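Run:
```python
from h import *
import pickle
def brass(f):
    im=cv2.imread(f)[115:160,285:312].astype(float); 
    w=np.clip(im[...,2]-im[...,0]-25,0,80); w[w<5]=0
    ys,xs=np.mgrid[115:160,285:312]; return np.array([(w*xs).sum(),(w*ys).sum()])/w.sum(), w.sum()
a,wa=brass('pics/scene0.png');b,wb=brass('pics/s8full.png');print(a,b,wa,wb)
# find z via vertical line: brass at rest world guess from top/wrist: wrist w1 px
s1=pickle.load(open('s1.pkl','rb'))
im=cv2.imread('pics/w1.png').astype(float)[90:130,280:320]; w=np.clip(im[...,2]-im[...,0]-60,0,None); ys,xs=np.mgrid[90:130,280:320]; p=np.array([(w*xs).sum(),(w*ys).sum()])/w.sum(); print('w1 brass',p)
T,K=wcam(s1); d1=T[:3,:3]@np.linalg.inv(K)@np.array([*p,1.]); c1=T[:3,3]; c2,d2=ray('scene',a)
t=np.linalg.lstsq(np.stack([d1,-d2],1),c2-c1,rcond=None)[0]; P=(c1+d1*t[0]+c2+d2*t[1])/2; print('brass rest',P,np.linalg.norm(c1+d1*t[0]-c2-d2*t[1]))
p0=proj('scene',P)
for h in (18,19,20,21): print(h,proj('scene',P-[0,0,h])-p0, 'obs',b-a)
for f,sf in (('w6','s6.pkl'),('w8',None)):
    g=cv2.cvtColor(cv2.imread(f'pics/{f}.png'),cv2.COLOR_BGR2GRAY)[262:362,230:325]
    for th in (20,25): 
        m=(g<th).astype(np.uint8); m=cv2.morphologyEx(m,cv2.MORPH_OPEN,np.ones((9,9))); n,l,st,c=cv2.connectedComponentsWithStats(m); i=1+np.argmax(st[1:,4]) if n>1 else 0; print(f,th,st[i],c[i]+[230,262])
```

```text
[298.81495468 130.55135952] [298.31372549 137.89046653] 1324.0 1479.0
w1 brass [299.14126793 108.4839387 ]
brass rest [510.63794011  79.96813043 270.11942751] 0.9786337234030995
18 [-0.46560421  7.23013267] obs [-0.50122919  7.33910701]
19 [-0.49107018  7.62558083] obs [-0.50122919  7.33910701]
20 [-0.51649463  8.02038433] obs [-0.50122919  7.33910701]
21 [-0.54187767  8.41454473] obs [-0.50122919  7.33910701]
w6 20 [   0    7   95   91 5887] [277.18294547 311.03244437]
w6 25 [   0    7   95   91 5951] [277.25659553 310.98672492]
w8 20 [   0   10   95   88 6260] [276.99664537 314.94552716]
w8 25 [   0   10   95   89 6332] [277.14750474 314.84617814]
```

Run:
```python
from h import *
ims=[get_image('scene') for _ in range(3)]
for k,i in enumerate(ims): cv2.imwrite(f'pics/s9_{k}.png',i)
A=cv2.imread('pics/scene0.png').astype(np.float32); B=np.mean([i.astype(np.float32) for i in ims],0)
s=cv2.imread('pics/s2.png') 
f=lambda I:np.clip(I[...,2]-I[...,0],0,None)
a=f(A);b=f(B)
print(a[120:145,292:306].astype(int)); print(b[120:150,292:306].astype(int))
U=8
T=cv2.resize(a[124:138,291:307],None,fx=U,fy=U,interpolation=cv2.INTER_CUBIC)
S=cv2.resize(b[118:156,283:315],None,fx=U,fy=U,interpolation=cv2.INTER_CUBIC)
r=cv2.matchTemplate(S,T,cv2.TM_CCOEFF_NORMED); _,mx,_,loc=cv2.minMaxLoc(r); print(mx,(loc[0]/U+283-291,loc[1]/U+118-124))
```

```text
[[ 0  0  0  0  0  1  0  0  0  0  0  0  0  0]
 [ 0  0  0  0  0  0  0  0  0  0  0  0  0  0]
 [ 0  0  0  0  0  0  0  0  0  0  0  0  0  0]
 [ 0  0  0  0  0  0  0  0  0  0  0  0  0  0]
 [ 0  0  0  0  0  1  0  0  0  0  0  0  0  0]
 [ 0  0  0  0  0  0  0  0  0  0  0  0  0  0]
 [ 0  0  0  0  0  0  0  0  0  0  0  0  0  0]
 [ 0  0  0 10 40 38  0  0 12 49 36  0  0  0]
 [ 1  0  0 23 83 60  0  0  6 64 65 16  0  0]
 [ 0  0  0 37 87 61  8  0 26 71 72 38  0  0]
 [ 0  0  0 25 79 79 74 70 75 81 71 23  0  0]
 [ 0  0  0  9 43 53 62 67 64 57 36  6  0  0]
 [ 0  0  2 11 24 25 31 36 34 30 24 12  0  0]
 [ 0  0  0 10 36 30 26 25 27 33 32  8  0  0]
 [ 0  0  3 15 40 53 65 64 48 33 23  4  0  0]
 [ 0  0  0  4 34 38 43 43 36 33 17  1  0  0]
 [ 0  0  0  2 17 31 32 32 25 20 11  0  0  0]
 [ 0  0  0  0  0  0  1  1  3  5  3  0  0  0]
 [ 0  0  0  0  0  0  0  0  1  3  2  0  0  0]
 [ 0  0  0  0  0  0  0  0  1  3  1  1  0  0]
 [ 0  0  0  0  0  0  0  0  0  1  0  0  0  1]
 [ 0  0  0  0  0  0  0  0  0  0  1  0  0  0]
 [ 0  0  0  0  0  0  0  0  0  0  1  0  0  0]
 [ 0  0  0  0  0  0  0  0  0  0  1  0  0  1]
 [ 0  0  0  0  0  0 
[... 707 characters left out ...]
0  1 36 76 37  0  0 53 74 29  0  0  0]
 [ 0  0 11 57 80 32  0  0 57 85 57  1  0  0]
 [ 0  0  6 68 85 69 42 18 62 88 67  0  0  0]
 [ 0  0  0 44 71 81 82 80 74 68 36  0  0  0]
 [ 0  0  5 33 37 49 54 54 46 38 10  0  0  0]
 [ 0  0 15 49 29 29 31 28 28 33 11  0  0  0]
 [ 0  0  5 43 43 42 42 40 39 39 18  0  0  0]
 [ 0  0  2 26 39 36 36 35 34 33  9  0  0  0]
 [ 0  0  0  6 36 38 38 36 36 22  3  0  0  0]
 [ 0  0  0  0  1 13 19 18  6  3  2  0  0  0]
 [ 0  0  0  0  0  0  0  2  2  3  2  0  0  0]
 [ 0  0  0  0  0  0  0  0  3  1  0  0  0  0]
 [ 0  0  0  0  0  0  0  0  1  0  0  0  0  0]
 [ 0  0  0  0  0  0  0  0  0  0  0  0  0  0]
 [ 0  0  0  0  0  0  0  0  0  0  0  0  0  0]]
0.9701784253120422 (-0.5, 7.5)
```

Request:
send_rows:
  translation:
    - [0,0,0.003]
    - [0,0,0.006]
    - [-0.001,0,0.008]
    - [-0.001,0,0.01]
    - [-0.001,0,0.01]
    - [-0.001,0,0.01]
    - [-0.001,0,0.01]
  yaw: [0,0,0,0,0,0,0]
  fingers: [255,255,255,255,255,255,255]

```text
clock: 13.35
position: [505.2, -12.0, 165.3]
ee_rot: [-0.581, 0.814, -0.002, 0.002]
contact_force: [-4.1, 3.0, 11.8]
gripper_width: 27.3
```

```bash
cat > chk.py <<'E'
from h import *
import sys
tag=sys.argv[1]
s=read_state(); w=get_image('wrist'); cv2.imwrite(f'pics/w{tag}.png',w)
ims=[get_image('scene') for _ in range(4)]; cv2.imwrite(f'pics/s{tag}.png',ims[0])
A=cv2.imread('pics/scene0.png').astype(np.float32); B=np.mean([i.astype(np.float32) for i in ims],0)
f=lambda I:np.clip(I[...,2]-I[...,0],0,None)
a=f(A);b=f(B);U=10
T=cv2.resize(a[124:138,291:307],None,fx=U,fy=U,interpolation=cv2.INTER_CUBIC)
S=cv2.resize(b[118:156,283:315],None,fx=U,fy=U,interpolation=cv2.INTER_CUBIC)
r=cv2.matchTemplate(S,T,cv2.TM_CCOEFF_NORMED); _,mx,_,loc=cv2.minMaxLoc(r); dv=loc[1]/U+118-124
print('match',mx,loc[0]/U-8,dv,'depth',dv/0.401)
w=b.copy();w[w<8]=0; w0=a.copy();w0[w0<8]=0
def col(w): ys=np.arange(115,160); p=w[115:160,291:307].sum(1); cp=np.cumsum(p)/p.sum(); return [np.interp(q,cp,ys) for q in (.1,.3,.5,.7,.9)]
print('quantile shifts/mm',(np.subtract(col(w),col(w0))/0.401).round(2))
cv2.imwrite(f'pics/z{tag}.png',cv2.resize(B[118:168,280:330].astype(np.uint8),None,fx=11,fy=11,interpolation=cv2.INTER_CUBIC))
E
python3 st.py; python3 chk.py 10
```

```text
13.35 [505.2 -12.  165.3] 27.300087012540796 [-4.1  3.  11.8] [ 1.03  0.85 -0.  ] -109.02371937523979 [ 0.3   0.24 -0.38  0.   -0.94 -0.63]
[[-3.260e-01 -9.454e-01  5.500e-03]
 [-9.454e-01  3.260e-01 -4.000e-04]
 [-1.400e-03 -5.300e-03 -1.000e+00]]
match 0.9832106232643127 -0.5 7.900000000000006 depth 19.700748129675823
quantile shifts/mm [19.57 19.48 19.64 19.4  19.53]
```

View pics/z10.png

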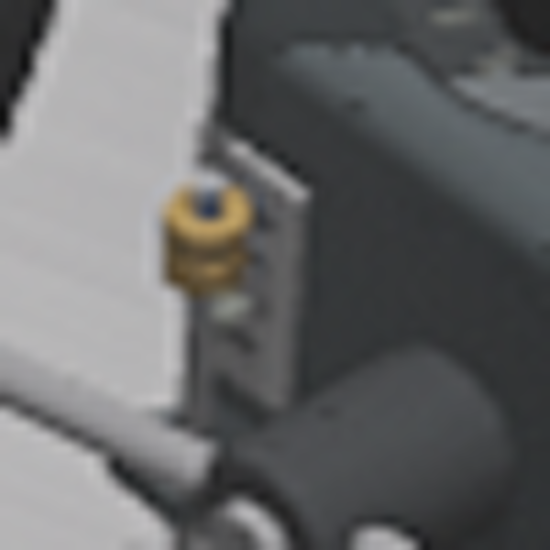

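View pics/w10.png

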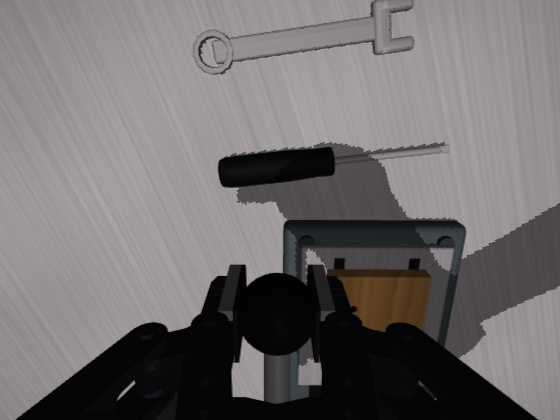

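Run:
```python
from h import *
ps=np.radians(70.87); ex=np.array([np.cos(ps),np.sin(ps),0]); piv=np.array([551.26,121.5,235.])
def P(r,dep):
    th=np.radians(35)-dep/22.; return piv-ex*r*np.cos(th)+np.array([0,0,r*np.sin(th)])
def center(f,r,dep):
    g=cv2.cvtColor(cv2.imread(f),cv2.COLOR_BGR2GRAY).astype(np.float32)
    c=proj('scene',P(r,dep)); t=proj('scene',P(r+10,dep))-proj('scene',P(r-10,dep)); t/=np.linalg.norm(t); n=np.array([-t[1],t[0]])
    if n[1]<0:n=-n
    k=np.arange(-8,8.01,.25); pts=c+k[:,None]*n
    v=cv2.remap(g,pts[:,0].astype(np.float32)[None],pts[:,1].astype(np.float32)[None],cv2.INTER_LINEAR)[0]
    return c,n,v
for f,dep in (('pics/scene0.png',0),('pics/s8full.png',18.6),('pics/s10.png',19.7)):
    for r in (70,85,100,115):
        c,n,v=center(f,r,dep); print(f,r,c.round(1),n.round(2),v[::2].astype(int))
for r in (70,85,100): print((proj('scene',P(r,20))-proj('scene',P(r,19))).round(2))
```

```text
pics/scene0.png 70 [287.1 132.6] [-0.86  0.52] [170 169 172 173 173 173 174 175 169 163 156 149 147 150 152 148 142 129
 115 109 120 143 163 175 176 175 174 174 174 174 174 175 175]
pics/scene0.png 85 [283.  125.7] [-0.86  0.52] [173 173 173 173 174 174 174 175 174 170 158 151 149 152 153 149 142 130
 114 110 120 143 164 181 180 178 176 176 175 174 173 174 174]
pics/scene0.png 100 [278.8 118.8] [-0.86  0.52] [172 171 171 173 174 175 176 175 170 163 154 145 148 151 152 148 141 128
 114 118 132 153 171 180 179 177 176 175 174 174 175 176 176]
pics/scene0.png 115 [274.7 111.9] [-0.86  0.52] [172 173 173 174 175 175 175 172 167 159 152 148 149 151 152 150 143 131
 116 103  97 130 158 171 176 176 175 175 174 174 173 173 174]
pics/s8full.png 70 [282.7 151.9] [-0.47  0.88] [181 181 181 181 181 181 180 180 182 182 176 167 161 159 157 151 144 129
 110 102 120 148 171 185 185 183 182 181 181 181 181 181 180]
pics/s8full.png 85 [277.9 149.3] [-0.47  0.88] [182 182 182 181 181 181 181 182 180 176 169 163 160 159 156 152 142 128
 112 102 107 143 172 182 185 184 183 182 181 181 181 182 181]
pics/s
[... 413 characters left out ...]
181 180 180 180 181 181 181 179 175 168 163 159 155 151 141 129
 112  94  99 143 175 181 185 183 182 182 181 181 182 182 181]
pics/s10.png 85 [278.2 151.1] [-0.43  0.9 ] [181 181 182 182 180 180 181 183 182 180 173 165 161 159 155 149 141 127
 110 104 109 143 174 185 183 182 182 182 181 181 181 182 182]
pics/s10.png 100 [273.5 148.9] [-0.43  0.9 ] [182 182 182 182 181 180 181 183 182 178 170 162 157 157 157 151 142 126
 107 104 123 152 174 187 185 182 181 182 182 182 182 182 181]
pics/s10.png 115 [269.  146.7] [-0.43  0.9 ] [124 105  87  80  75  70  64  60  64  67  73  89 101 102 101  99  95  91
  87  81  69  55  45  37  48  80 126 163 184 184 183 181 180]
[0.25 1.38]
[0.31 1.66]
[0.37 1.94]
```

Request:
send_rows:
  translation:
    - [0,0,0.002]
    - [0,0,0.004]
    - [0,0,0.004]
    - [0,0,0.004]
    - [0,0,0.004]
    - [0,0,0.004]
  yaw: [0,0,0,0,0,0]
  fingers: [255,255,255,255,255,255]

```text
clock: 14.2
position: [505.5, -11.3, 163.0]
ee_rot: [-0.581, 0.814, -0.002, 0.003]
contact_force: [-4.2, 2.3, 12.5]
gripper_width: 27.1
```

```bash
cat > rod.py <<'E'
from h import *
import sys
ps=np.radians(70.87); ex=np.array([np.cos(ps),np.sin(ps),0]); piv=np.array([551.26,121.5,235.])
def P(r,dep):
    th=np.radians(35)-dep/22.; return piv-ex*r*np.cos(th)+np.array([0,0,r*np.sin(th)])
def edge(f,r,dep):
    g=cv2.cvtColor(cv2.imread(f),cv2.COLOR_BGR2GRAY).astype(np.float32)
    c=proj('scene',P(r,dep)); t=proj('scene',P(r+10,dep))-proj('scene',P(r-10,dep)); t/=np.linalg.norm(t); n=np.array([-t[1],t[0]])
    if n[1]<0:n=-n
    k=np.arange(0,6.01,.1); pts=c+k[:,None]*n
    v=cv2.remap(g,pts[:,0].astype(np.float32)[None],pts[:,1].astype(np.float32)[None],cv2.INTER_LINEAR)[0]
    i=np.argmin(v[:35]); j=i+np.argmax(v[i:]>143); return k[j]
R=range(66,104,3); off=np.array([edge('pics/scene0.png',r,0) for r in R]); 
for f in sys.argv[1:]:
    D=np.arange(17,22.5,.1); e=[np.mean(np.array([edge(f,r,d) for r in R])-off) for d in D]
    i=np.argmin(np.abs(e)); print(f,'depth',D[i],e[i])
E
python3 st.py; python3 chk.py 11; python3 rod.py pics/s8full.png pics/s10.png pics/s11.png
```

```text
14.2 [505.5 -11.3 163. ] 27.08694351929377 [-4.2  2.3 12.5] [0.77 0.82 0.  ] -108.98736820397426 [ 0.3   0.24 -0.39  0.   -0.93 -0.63]
[[-3.254e-01 -9.456e-01  7.400e-03]
 [-9.456e-01  3.254e-01  7.000e-04]
 [-3.100e-03 -6.700e-03 -1.000e+00]]
match 0.9831109046936035 -0.5 8.099999999999994 depth 20.19950124688278
quantile shifts/mm [20.17 20.04 20.17 19.69 19.81]
pics/s8full.png depth 18.600000000000023 -0.0230769230769231Traceback (most recent call last):
  File "rod.py", line 15, in <module>
    D=np.arange(17,22.5,.1); e=[np.mean(np.array([edge(f,r,d) for r in R])-off) for d in D]
                                                  ~~~~^^^^^^^
  File "rod.py", line 8, in edge
    c=proj('scene',P(r,dep)); t=proj('scene',P(r+10,dep))-proj('scene',P(r-10,dep)); t/=np.linalg.norm(t); n=np.array([-t[1],t[0]])
                                ~~~~^^^^^^^^^^^^^^^^^^^^^
  File "h.py", line 10, in proj
    K,R,t=cam(n); q=K@(R@np.asarray(P,float)+t); return q[:2]/q[2]
          ~~~^^^
  File "h.py", line 4, in cam
    p=camera_params(n); R=cv2.Rodrigues(np.array(p['rvec'],float))[0]; return p['mtx'],R,np.array(p['tvec'],float).ravel()
ValueError: time passes only in moves, steps and waits
```

```bash
sed -i 's/^def cam(n):/import functools\n@functools.lru_cache\ndef cam(n):/' h.py; python3 rod.py pics/s10.png pics/s11.png; python3 -c "
import cv2
t=cv2.imread('pics/s11.png');cv2.imwrite('pics/s11c.png',cv2.resize(t[60:310,200:450],None,fx=2.4,fy=2.4))"; python3 st.py|head -1
```

```text
pics/s10.png depth 19.70000000000004 -6.832141690000964e-17
pics/s11.png depth 20.100000000000044 -0.03846153846153843
14.45 [505.5 -11.3 163. ] 27.203398696792224 [-4.5  1.6 11.9] [0.82 0.87 0.  ] -108.9875635364629 [ 0.3   0.24 -0.39  0.   -0.93 -0.63]
```

View pics/s11c.png

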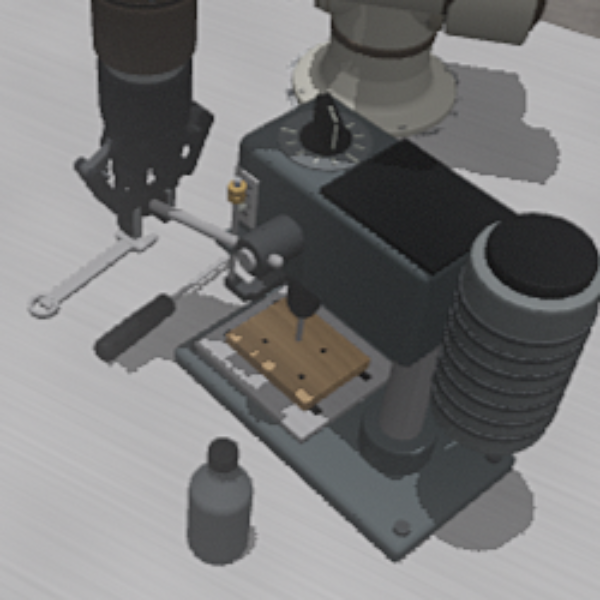

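```bash
python3 -c "
from bench import *
import cv2
cv2.imwrite('pics/s12.png',get_image('scene'))"; python3 rod.py pics/s12.png; python3 -c "
from bench import *
print(job_done())"
```

```text
pics/s12.png depth 20.100000000000044 -0.03846153846153843
the job is handed in; nothing more can be done
None
```

The speed dial is on mark 6, and the fingers are still holding the feed lever at about 20 mm against its spring. I handed the job in at about 14.5 s on the robot's clock.

- **Dial:** I gripped the bar, turned it 108.5° clockwise and let go. The wrist picture afterwards shows the pointer at about 41.0°, where mark 6 should be at 40.9°.
- **Lever:** I pinched the ball and brought it down along its arc.
    - **Short first stop:** it read only about 18.6 mm, although the tool height suggested 19.6. The ball had apparently slipped up a few millimetres between the pads. I lowered it in two small steps, to 19.7 mm and then 20.1.
    - **Last depth checks:** the lever angle in the scene picture gave 20.1 mm. The travel of the brass nuts on the depth rod gave 20.2 mm by matching, with individual estimates from 19.7 to 20.2. I could not read the printed scale itself, because the picture is too coarse.
    - **Steadiness:** the last picture before hand-in again gave 20.1 mm from the lever angle.
- **Clearances:** at 20 mm the bit should be about 6 mm above the board, and every depth reading stayed well short of the 26 mm where it touches. The bottle, spanner and screwdriver look untouched in the pictures. The last wrist force reading was about 12 N.

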